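# Key a washer drive shaft into its pulley and hold it down

## Robot

A 7-joint arm with a two-finger parallel gripper is mounted at the origin on the work surface. World frame = base frame: x ahead of the robot, y to its left, z up, the work surface at z = 0. Lengths are in m, angles in degrees, forces in N, time in s.
With the tool pointing down it reaches from about 0.425 to 0.875 m from the base axis. Payload 4.7 kg.
Tool frame: the origin (TCP) lies midway between the tips of the shut fingers; the grasp point (between the pads) lies 19 mm behind it; z points along the fingers, y is the line along which they close (so a half turn about z gives the same grasp; the last joint's range is limited). The gripper opens to 87 mm and grips with 3 to 60 N. Pads are 19 mm wide; open, the fingers measure 117 mm over their backs; the gripper's body (75 mm by 190 mm) begins 51 mm behind the grasp point.
Start: joints at [66.068, 18.392, -4.016, 83.108, 1.295, 78.541, -3.26], TCP at [0.272, -0.59, 0.223] pointing down, gripper open.
Joint ranges: [-163.93, 163.93], [-17.29, 119.83], [-79.2, 71.16], [3.27, 140.29], [-89.18, 269.18], [5.43, 117.66], [-154.24, 154.24]. Speed limits (degrees/s): [147.25, 147.25, 180, 180, 180, 180, 180].

## Interface

Orientations are given as [roll, pitch, yaw] about the fixed x, y, z axes, in that order (R = Rz(yaw) Ry(pitch) Rx(roll)).
In Python, from rig import ctrl gives the robot as it stands. Calls block until the motion is done:
- ctrl.move_pose(position, orientation): joint-space move of the TCP to a pose.
- ctrl.move_l(position, attitude=None, feed=0.15): straight line of the TCP; attitude=None keeps the orientation; feed is the mean speed in m/s.
- ctrl.move_joints(angles): joint-space move.
- ctrl.grip(opening): opening from 0.0 (shut) to 1.0 (fully open); the grip force is fixed at half the most; returns when the fingers have stopped.
- ctrl.dwell(seconds).
- ctrl.solve_ik(position, orientation): joint angles nearest the present ones, or None.
- ctrl.observe(): the state.
- ctrl.grab_frame(name): name is "side" or "top" or "wrist"; returns a dict with "frame" (420x560x3 uint8, red, green, blue), "mtx" (3x3 intrinsics, pixels), "R" (3x3) and "t" (3): a world point X has camera coordinates R X + t. Camera axes: x right, y down, z forward; pixel columns grow to the right and rows downward; lengths in m; the calibration is good to about 2 mm. A picture is of the moment at which its call begins. There is no depth.
A pose or a line that the arm cannot do raises ctrl.MotionError and nothing moves.
- ctrl.job_done(): hands the job in; it is judged then, once.
The state is a dict: "time_s": time; "joint_positions": joint angles; "joint_vel": joint speeds; "joint_efforts": joint torques, N m; "position": TCP position; "tool_rot": TCP orientation; "contact_force": force on the tool from outside, world axes, zero at the start; "ft_torque": the same for the moment, N m; "finger_gap": opening from 0.0 (shut) to 1.0 (fully open); "grasp_force": force on a finger pad.
Only numpy, scipy, OpenCV 4.12 (cv2) and the standard library are available. Lean on these libraries where they do the work, as an engineer would, in place of code of your own. Each camera call takes 0.05 s, during which the arm holds its last target. There are 200 camera calls.

## Task

Lay the aluminium belt pulley in the round pocket of the blue nest, belt rim down and boss up, and let go of it. Then take the drive shaft from its stand, push it down into the pulley's bore, turning it until its key slips into the keyway, and keep pushing against the spring until the shaft's collar is fully home on the boss. Finish while still holding the shaft pressed down there, and leave the other things on the bench alone.

Things in the scene. Friction and masses are not known exactly. Their poses are not given: they have to be found in the camera images.
- pulley: Aluminium V-belt pulley, starts flat on the bench, boss up, left or right of the nest. Rim 84 mm across, 0-14 mm above its underside; round boss 42 mm across (grip here) up to 42 mm. Through bore 22.4 mm wide with a full-length keyway 9 mm wide, out to 17.5 mm from the axis on the body's +x side, red mark on the boss top there. Origin: centre of underside, z up. About 0.3 kg.
- shaft: Steel shaft hanging upright by its collar in the stand. Origin: centre of the collar's underside, z up. Below: 20 mm round, 36 mm long, bevelled tip; brass key on its +x side, 6 mm wide, out to 14.5 mm, from 2 to 32 mm below. Above: dark collar 44 mm across, 0-8 mm; square head 24 x 24 mm along x and y, 8-48 mm (grip here). Red lines on collar and head top point to the key. About 0.22 kg.
- stand: Yellow plastic block 75 x 75 x 50 mm high, fixed on the bench, with a square upright hole 33 mm wide where the shaft hangs. Origin: centre of the underside, top at 50 mm.
- nest: Blue block 130 x 130 x 22 mm high, fixed to the bench. Round pocket 89 mm across, 10 mm deep in the middle: floor 12 mm above the block's underside. Origin: centre of the underside. A brass spring plunger 12 mm across stands in the pocket's centre, up to 30 mm above the underside; the pulley's bore goes over it.
- plunger (a joint): Spring plunger in the nest: 0 when up, grows to at most 0.015 (m) pushed down. Pushes back 6 N at once plus 0.4 N per mm. With the pulley in the pocket the shaft's tip meets it 12 mm before the collar sits on the boss, so it reads 0.012 with the shaft fully home; let go, the shaft is lifted again by the spring.
- roller: Bystander, to be left alone: white plastic drum-support roller, 48 mm across, 26 high, lying flat. Origin: centre of the underside.
- spanner: Bystander, to be left alone: steel spanner 160 mm long, lying flat. Origin: a point on the tool.
- screwdriver: Bystander, to be left alone: screwdriver with red handle, 180 mm long, lying flat. Origin: a point on the tool.
- detergent: Bystander, to be left alone: orange bottle with blue cap, 60 mm across, 110 high, standing. Origin: centre of the underside.
- tin: Bystander, to be left alone: green tin, 70 mm across, 55 high, standing. Origin: centre of the underside.
- coin_tray: Bystander, to be left alone: open steel tray of coins, 110 x 150 x 50 mm. Origin: centre of the underside.
- cup: Bystander, to be left alone: yellow plastic cup, 66 mm across, 85 high, standing. Origin: centre of the underside.

How it is judged:
By the outcome, as a careful person would: the job done as asked, in the order asked, and still so for the second after the job is handed in, while the arm keeps its last pose, push and grip.
It also fails if it takes over 45 s, if anything falls off the work surface, if the arm or the gripper's body presses on something with over 40 N, if the wrist force passes 120 N, or if a joint passes its speed limit or range.

## Working session

There is one attempt and no reset: what is moved stays moved. The work goes in short steps, each a Python script; the robot and the scene stay as the last script left them, time stands still between calls to the robot, and variables do not carry over. Pictures are saved under pics/ and viewed, at most 10 in all, crops included, and the job is handed in when it is done.

```bash
mkdir -p pics; ls
python3 - <<'E'
from rig import ctrl
import cv2,pickle
d={}
for n in("side","top","wrist"):
    f=ctrl.grab_frame(n);d[n]=f;cv2.imwrite(f"pics/a_{n}.png",f["frame"][:,:,::-1]);print(n,f["mtx"].tolist(),f["R"].round(3).tolist(),f["t"].round(3).tolist())
pickle.dump(d,open("a.pkl","wb"))
print(ctrl.observe())
E
```

```text
pics
rig.py
side [[406.70985165740626, 0.0, 277.0946895898134], [0.0, 406.70985165740626, 210.34071129642527], [0.0, 0.0, 1.0]] [[-0.86, -0.511, 0.001], [-0.285, 0.478, -0.831], [0.424, -0.715, -0.556]] [0.466, 0.186, 0.892]
top [[416.2564629518196, 0.0, 276.4224851484832], [0.0, 416.2564629518196, 210.08291520283524], [0.0, 0.0, 1.0]] [[-0.115, -0.993, -0.0], [-0.97, 0.112, -0.214], [0.212, -0.024, -0.977]] [0.082, 0.534, 1.119]
wrist [[370.19907942306986, 0.0, 274.66222735897236], [0.0, 370.19907942306986, 209.07278185439094], [0.0, 0.0, 1.0]] [[0.417, -0.909, -0.002], [-0.876, -0.403, 0.264], [-0.24, -0.109, -0.965]] [-0.649, -0.031, 0.391]
{'time_s': 0.15, 'joint_positions': array([66.07021827, 18.43045138, -4.0151881 , 83.15864681,  1.29575607,
       78.54026166, -3.26192093]), 'joint_vel': array([-0.0138169 , -0.14671936, -0.03378396, -0.32793052,  0.03072577,
        0.02602965, -0.10701593]), 'joint_efforts': array([ 4.78910406e-04, -4.91793716e+01, -4.04361142e-01, -3.12877500e+01,
       -6.39412715e-02,  4.04420716e-02,  1.13852841e-04]), 'position': array([ 0.27177823, -0.58999993,  0.22170145]), 'tool_rot': array([-1.79915897e+02,  5.85531243e-03,  2.47370791e+01]), 'contact_force': array([-0.39835767, -0.82578416, -0.17455844]), 'ft_torque': array([-0.02935561, -0.01340008,  0.03625569]), 'grasp_force': 0.0, 'finger_gap': 0.9983756881760527}
```

View pics/a_top.png

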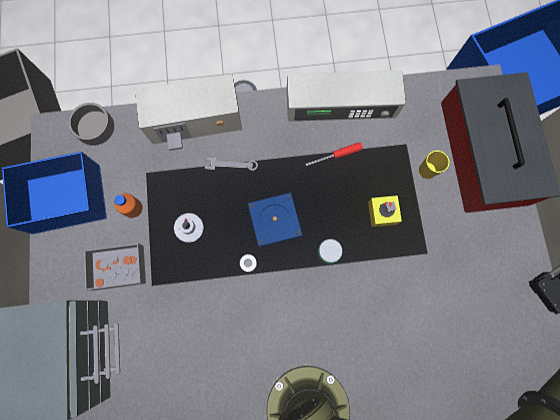

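View pics/a_side.png

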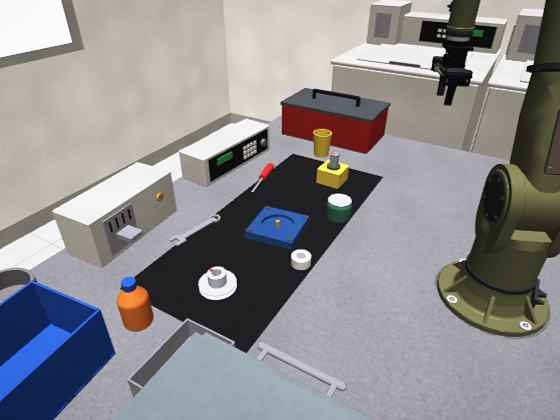

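The top view shows the pulley at about (188,228), the nest's plunger at (275,218) and the shaft in its stand at about (387,209). I'll project these roughly and then move the wrist camera over them.

```bash
cat > h.py <<'E'
import numpy as np,cv2
from scipy.spatial.transform import Rotation as Ro
def ray(f,uv):
    d=f["R"].T@np.linalg.inv(f["mtx"])@np.array([uv[0],uv[1],1.]);return -f["R"].T@f["t"],d/np.linalg.norm(d)
def atz(f,uv,z):
    c,d=ray(f,uv);return c+d*(z-c[2])/d[2]
def tri(obs):
    A=np.zeros((3,3));b=np.zeros(3)
    for f,uv in obs:
        c,d=ray(f,uv);P=np.eye(3)-np.outer(d,d);A+=P;b+=P@c
    return np.linalg.solve(A,b)
def proj(f,X):
    p=f["mtx"]@(f["R"]@np.asarray(X,float)+f["t"]);return p[:2]/p[2]
def eul(yaw):return [180.,0.,yaw]
E
python3 - <<'E'
import pickle;from h import *
d=pickle.load(open("a.pkl","rb"));t=d["top"];s=d["side"];w=d["wrist"]
print("pulley",atz(t,(188,228),.014).round(3),"side",atz(s,(217.5,285),.014).round(3))
print("nest",atz(t,(275,218),.03).round(3),tri([(t,(275,218)),(s,(278,222))]).round(3))
print("shaft",tri([(t,(388,206)),(s,(334.5,153))]).round(3))
for n,uv in dict(tin=(330,244),roller=(248,262),cup=(437,155),bottle=(119,200)).items(): print(n,atz(t,uv,.05).round(3))
R=Ro.from_euler("xyz",[-179.9,0,24.737],degrees=True)
c=-w["R"].T@w["t"];print("cam in tool",R.inv().apply(c-[.2718,-.59,.2217]).round(4)); print("cam axis z in tool",R.inv().apply(w["R"][2]).round(3),"x",R.inv().apply(w["R"][0]).round(3))
from rig import ctrl
for p,y in(([.46,.30,.35],0),([.46,0,.35],0),([.46,-.35,.35],0)):
    for yaw in(0,90,-90,180):
        q=ctrl.solve_ik(p,[180,0,yaw]);print(p,yaw,None if q is None else np.round(q,0))
E
```

```text
pulley [0.526 0.281 0.014] side [0.522 0.292 0.014]
nest [0.524 0.027 0.03 ] [0.525 0.026 0.021]
shaft [ 0.506 -0.283  0.1  ]
tin [ 0.428 -0.118  0.05 ]
roller [0.405 0.115 0.05 ]
cup [ 0.652 -0.466  0.05 ]
bottle [0.623 0.465 0.05 ]
cam in tool [ 7.200e-02 -1.000e-04 -1.625e-01]
cam axis z in tool [-0.264 -0.     0.965] x [-0.001  1.    -0.   ]
[0.46, 0.3, 0.35] 0 [  20.   11.  -64.   84.   10.   91. -134.]
[0.46, 0.3, 0.35] 90 [ 24.  13. -70.  84.  13.  92. -45.]
[0.46, 0.3, 0.35] -90 [ 22.  13. -68.  84.  12.  92. 135.]
[0.46, 0.3, 0.35] 180 [ 27.  16. -77.  83.  16.  93.  42.]
[0.46, 0, 0.35] 0 [ 41.  -7. -40.  95.  -4.  90. -88.]
[0.46, 0, 0.35] 90 [ 44.  -7. -42.  95.  -5.  90.   2.]
[0.46, 0, 0.35] -90 None
[0.46, 0, 0.35] 180 [ 42.  -7. -40.  95.  -4.  90.  92.]
[0.46, -0.35, 0.35] 0 [ 44.   8. -11.  81.   2.  91. -57.]
[0.46, -0.35, 0.35] 90 [ 54.   9. -22.  81.   3.  91.  32.]
[0.46, -0.35, 0.35] -90 [  39.    8.   -5.   81.    1.   91. -146.]
[0.46, -0.35, 0.35] 180 [ 60.  10. -30.  80.   5.  91. 121.]
```

Run:
```python
from rig import ctrl
from h import *
import pickle
V=[]
T=[("pulley",.524,.285),("nest",.524,.027),("shaft",.506,-.283)]
ctrl.move_joints([-29,10,0,84,0,88,0-70]) 
print(ctrl.observe()["time_s"],ctrl.observe()["position"].round(3),ctrl.observe()["tool_rot"].round(1))
s=-1
for n,x,y in T:
    az=np.degrees(np.arctan2(y,x))
    for k in(s,-s):
        ctrl.move_pose([x,y,.21 if n!="shaft" else .25],eul(az+90+70*k)); f=ctrl.grab_frame("wrist");V.append((n,f))
        o=ctrl.observe();print(n,k,round(o["time_s"],2),o["joint_positions"].round(0))
    s=-s
pickle.dump(V,open("v.pkl","wb"))
m=np.vstack([np.hstack([V[i][1]["frame"] for i in(0,2,4)]),np.hstack([V[i][1]["frame"] for i in(1,3,5)])])
cv2.imwrite("pics/m.png",cv2.resize(m,(800,400),interpolation=cv2.INTER_AREA)[:,:,::-1])
```

```text
3.2583 [0.521 0.257 0.306] [-179.3    1.9   48.9]
pulley -1 3.79 [-30.  12.  -1.  92.   0.  76. -73.]
pulley 1 5.9 [-19.  13. -14.  92.   3.  76.  65.]
nest 1 6.96 [ -3.   4.  -3. 102.   0.  74.  67.]
nest -1 9.1 [ -7.   4.   1. 102.  -0.  74. -73.]
shaft -1 10.34 [ 10.   9.  18.  92.  -3.  80. -70.]
shaft 1 12.47 [20.  9.  8. 92. -1. 80. 68.]
```

View pics/m.png

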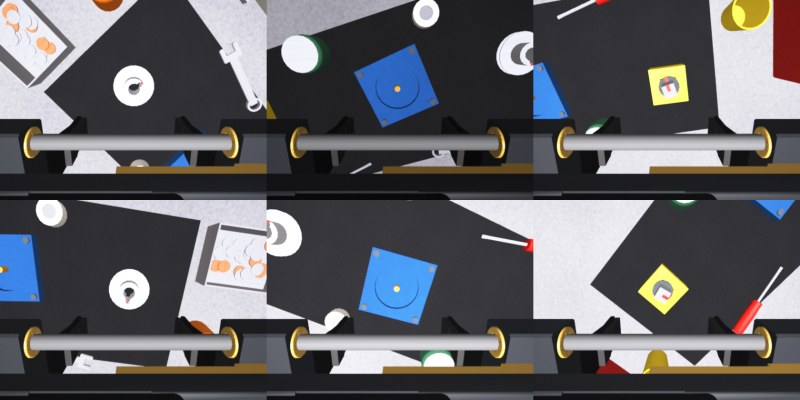

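The montage shows the pulley near full-frame pixels (280,180) and (271,187), the plunger near (273,187) in both nest views, and the shaft near (285,181) and (272,187). I'll enlarge these.

Run:
```python
import pickle,cv2,numpy as np
V=pickle.load(open("v.pkl","rb"))
def crop(i,c,w,h,k):
    x,y=c[0]-w//2,c[1]-h//2;print(i,"origin",x,y)
    m=cv2.resize(V[i][1]["frame"][y:y+h,x:x+w],None,fx=k,fy=k,interpolation=cv2.INTER_CUBIC)
    for g in range(0,w,20): cv2.putText(m,str(x+g),(g*k,8),0,.3,(0,255,0),1);cv2.line(m,(g*k,9),(g*k,14),(0,255,0),1)
    for g in range(0,h,20): cv2.putText(m,str(y+g),(0,g*k+4),0,.3,(0,255,0),1)
    return m
m=np.vstack([np.hstack([crop(0,(280,180),100,75,4),crop(1,(271,187),100,75,4)]),np.hstack([crop(4,(285,179),100,75,4),crop(5,(272,187),100,75,4)])])
cv2.imwrite("pics/c1.png",m[:,:,::-1])
m=np.hstack([crop(2,(273,180),200,200,2),crop(3,(273,180),200,200,2)]);cv2.imwrite("pics/c2.png",m[:,:,::-1])
```

```text
0 origin 230 143
1 origin 221 150
4 origin 235 142
5 origin 222 150
2 origin 173 80
3 origin 173 80
```

View pics/c1.png

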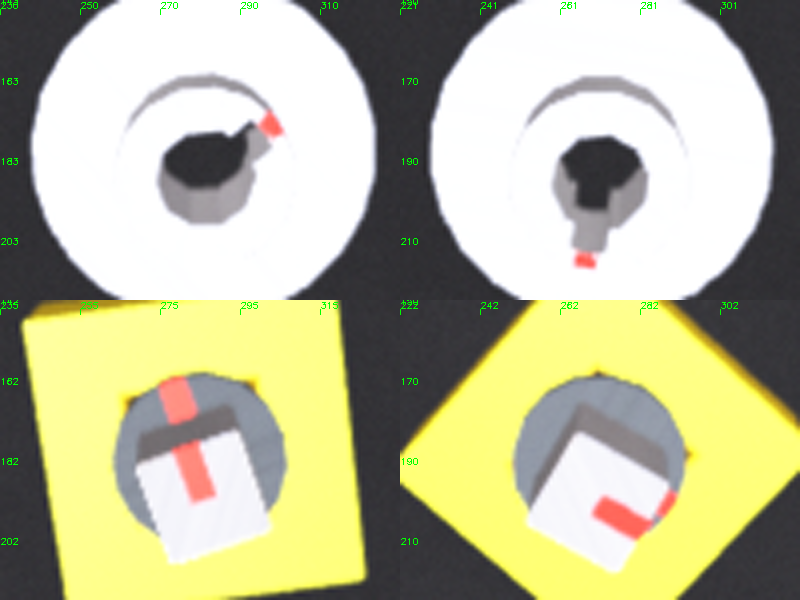

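View pics/c2.png

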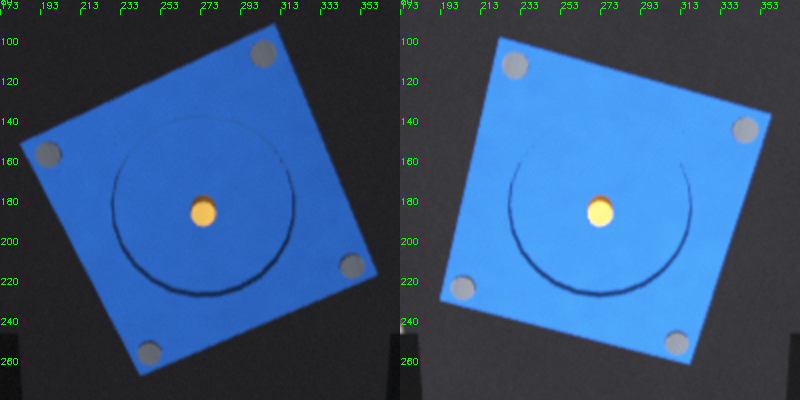

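The crops give the bore rim centre at about (281.5,187.6) and (271.1,195.8), with the red mark at (297.8,174) and (267.3,215.3). The four corners of the head top and the red line are readable in both shaft views. The plunger top is at (274.5,187) and (272.5,186.5). Next I triangulate.

Run:
```python
import pickle;from h import *
V=[f for _,f in pickle.load(open("v.pkl","rb"))]
t=lambda i,j,a,b:tri([(V[i],a),(V[j],b)])
bo=t(0,1,(281.5,187.6),(271.1,195.8));rm=t(0,1,(297.75,174),(267.25,215.25))
print("bore",bo.round(4),"red",rm.round(4),"yaw",np.degrees(np.arctan2(*(rm-bo)[[1,0]])))
for i,b,r in((0,(281.5,187.6),(297.75,174)),(1,(271.1,195.8),(267.25,215.25))):
    B=atz(V[i],b,.042);Q=atz(V[i],r,.042);g=V[i]["frame"].mean(2)
    m=((g>110)).astype(np.uint8);m[:, :200]=0;m[:,340:]=0
    c=[c for c in cv2.findContours(m,0,1)[0] if cv2.pointPolygonTest(c,(float(b[0]),float(b[1])),False)>0 or cv2.contourArea(c)>4000]
    e=cv2.fitEllipse(max(c,key=cv2.contourArea));print(i,B.round(4),np.degrees(np.arctan2(*(Q-B)[[1,0]])),"rim",np.round(e[0],1),np.round(e[1],1),atz(V[i],e[0],.010).round(4))
print("plunger",t(2,3,(274.5,187),(272.5,186.5)).round(4))
A=np.array([(274,24),(20,144),(140,375),(376,275)])/2+[173,80];B=np.array([(500,38),(770,114),(690,364),(440,300)])/2+[-27,80]
for i,c in((2,A),(3,B)): 
    W=np.array([atz(V[i],p,.022) for p in c]);d=W-np.roll(W,1,0);print("nest",W.mean(0).round(4),np.linalg.norm(d,axis=1).round(4),(np.degrees(np.arctan2(d[:,1],d[:,0]))%90).round(1))
    print(i, "plunger@30", atz(V[i],[(274.5,187),(272.5,186.5)][i-2],.03).round(4))
WA=[atz(V[2],p,.022) for p in A];WB=[atz(V[3],p,.022) for p in B]
for p,w in zip(A,WA):
    j=np.argmin([np.linalg.norm(w-v) for v in WB]);print(" corner",t(2,3,p,B[j]).round(4))
a=np.array([(137,164),(237,130),(271,229),(176,263)])/4+[235,142];b=np.array([(180,131),(269,183),(217,272),(127,220)])/4+[222,150]
print("head",t(4,5,a.mean(0),b.mean(0)).round(4))
for i,c,r in((4,a,((182,150),(203,200))),(5,b,((245,232),(202,207)))):
    z=.098;W=np.array([atz(V[i],p,z) for p in c]);d=W-np.roll(W,1,0)
    r=[atz(V[i],np.array(q)/4+([235,142] if i==4 else [222,150]),z) for q in r];e=r[0]-r[1]
    print("head@",W.mean(0).round(4),np.linalg.norm(d,axis=1).round(4),(np.degrees(np.arctan2(d[:,1],d[:,0]))%90).round(1),"red",np.degrees(np.arctan2(e[1],e[0])))
    q=[(205,0)]; 
# collar top circle @z .058 centers (crop)
print("collar",atz(V[4],(235+200/4,142+158/4),.058).round(4),atz(V[5],(222+200/4,150+162/4),.058).round(4))
```

```text
bore [0.5302 0.2821 0.0442] red [0.5493 0.2814 0.0428] yaw -2.0637955311909755
0 [0.5301 0.2815 0.042 ] -0.9414437428339155 rim [258.2 318.8] [ 80.2 149. ] [0.4089 0.1817 0.01  ]
1 [0.5306 0.2825 0.042 ] -2.618967466919412 rim [270.9 187. ] [84.8 85.2] [0.5292 0.2818 0.01  ]
plunger [0.5239 0.0294 0.0317]
nest [0.5243 0.029  0.022 ] [0.1299 0.13   0.1297 0.1294] [7.4 7.6 7.6 7.5]
2 plunger@30 [0.5242 0.0293 0.03  ]
nest [0.5234 0.0287 0.022 ] [0.1299 0.1291 0.1301 0.1304] [7.5 7.7 8.  7.6]
3 plunger@30 [0.5236 0.0293 0.03  ]
 corner [0.4514 0.0845 0.0248]
 corner [ 0.4685 -0.0436  0.0245]
 corner [ 0.5964 -0.0262  0.0237]
 corner [0.5792 0.1012 0.0247]
head [ 0.5078 -0.2899  0.0974]
head@ [ 0.5076 -0.2904  0.098 ] [0.0237 0.0227 0.0232 0.0221] [11.9 10.  10.4 11.3] red 13.63552827222291
head@ [ 0.508  -0.2894  0.098 ] [0.0231 0.0225 0.0232 0.0231] [10.1  9.9 11.5  9.6] red 9.732235296098521
collar [ 0.5084 -0.2903  0.058 ] [ 0.508  -0.2893  0.058 ]
```

Everything agrees to within about 2 mm: pulley (0.530,0.282) with keyway yaw about −2°, nest (0.524,0.029), shaft (0.508,−0.290) with key yaw about 11°. I'll pick the pulley and turn it by 13° so its keyway ends up at the shaft's present yaw.

Run:
```python
from rig import ctrl
from h import *
import pickle
def st(s):
    o=ctrl.observe();print(s,round(o["time_s"],2),o["position"].round(4),o["contact_force"].round(1),round(o["finger_gap"],3),round(o["grasp_force"],1))
ctrl.move_pose([.530,.282,.09],eul(112));st("above")
ctrl.move_l([.530,.282,.019],feed=.12);st("down")
ctrl.grip(0);st("grip")
ctrl.move_l([.530,.282,.10],feed=.2);st("lift")
if ctrl.observe()["finger_gap"]<.3: raise SystemExit("lost")
ctrl.move_pose([.524,.029,.07],eul(125));st("over")
ctrl.move_l([.524,.029,.034],feed=.08);st("near")
ctrl.move_l([.524,.029,.0315],feed=.02);st("low")
f=ctrl.grab_frame("side");pickle.dump(f,open("s1.pkl","wb"))
x,y,w,h=200,140,160,120
cv2.imwrite("pics/s1.png",cv2.resize(f["frame"][y:y+h,x:x+w],None,fx=4,fy=4,interpolation=2)[:,:,::-1])
```

```text
above 14.57 [0.531  0.2807 0.0902] [1.2 0.1 0.6] 1.003 0.0
down 15.32 [0.5305 0.2823 0.0196] [-0.  -0.2  0.4] 1.0 0.0
grip 16.14 [0.53  0.282 0.019] [ 0.5 -0.9 -0.4] 0.481 30.0
lift 16.7 [0.5292 0.2815 0.0989] [ 0.1 -0.2 -3.1] 0.477 30.0
over 17.7 [0.5238 0.0308 0.0695] [ 0.2  0.8 -2.6] 0.479 30.0
near 18.3 [0.5239 0.0292 0.0337] [ 0.7  0.1 -3. ] 0.48 30.0
low 18.57 [0.5242 0.0289 0.0317] [ 0.1  0.8 -3.7] 0.478 30.0
```

View pics/s1.png

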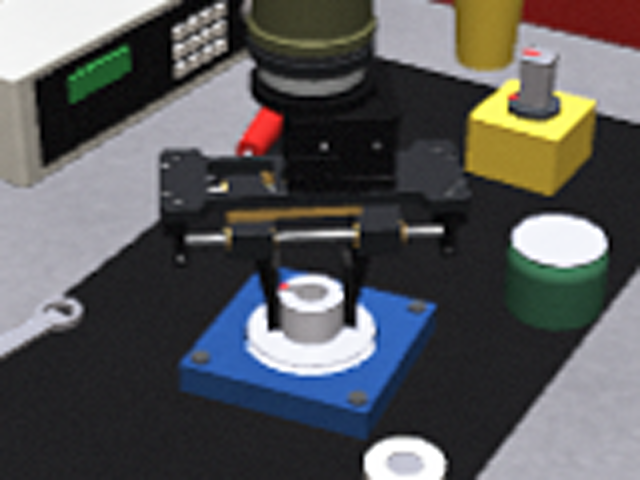

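The side view shows the pulley down in the pocket at about crop (312,335), upright between the fingers, with no contact force. I'll release it and look from two places.

Run:
```python
from rig import ctrl
from h import *
import pickle
ctrl.grip(1.0)
ctrl.move_l([.524,.029,.19],feed=.25);ctrl.dwell(.15)
F=[ctrl.grab_frame("wrist")]
ctrl.move_pose([.524,-.06,.19],eul(70));ctrl.dwell(.15)
F.append(ctrl.grab_frame("wrist"));pickle.dump(F,open("p.pkl","wb"))
o=ctrl.observe();print(o["time_s"],o["position"])
ms=[]
for f in F:
    c=proj(f,[.524,.029,.04]).astype(int);x,y=c[0]-50,c[1]-62;print(c,x,y)
    m=cv2.resize(f["frame"][max(y,0):y+125,max(x,0):x+100],(400,500),interpolation=2);ms.append(m)
cv2.imwrite("pics/p.png",np.hstack(ms)[:,:,::-1])
```

```text
21.5917 [ 0.52403743 -0.05901491  0.18989953]
[276 195] 226 133
[237  94] 187 32
```

View pics/p.png

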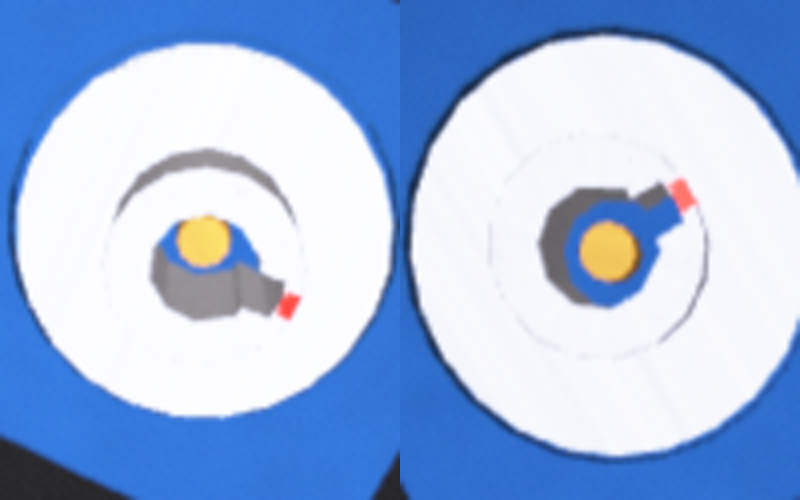

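The pulley is seated in the pocket with the plunger showing in the bore. The bore centre is at (277.4,199.9) and (236.8,93.8), the red mark at (298,209.5) and (257.5,80.8). Next I measure it, then fetch the shaft and hold it just above the bore.

Run:
```python
from rig import ctrl
from h import *
import pickle
F=pickle.load(open("p.pkl","rb"))
b=[(277.4,199.9),(236.8,93.8)];r=[(298,209.5),(257.5,80.8)]
B=tri(list(zip(F,b)));Q=tri(list(zip(F,r)));print(B.round(4),Q.round(4),np.degrees(np.arctan2(*(Q-B)[[1,0]])))
for f,u,v in zip(F,b,r):
    B=atz(f,u,.054);Q=atz(f,v,.054);print(B.round(4),np.degrees(np.arctan2(*(Q-B)[[1,0]])))
def st(s):
    o=ctrl.observe();print(s,round(o["time_s"],2),o["position"].round(4),o["contact_force"].round(1),round(o["finger_gap"],3),round(o["grasp_force"],1))
ctrl.move_pose([.508,-.290,.125],eul(100.8));ctrl.dwell(.1);st("above")
ctrl.move_l([.508,-.290,.064],feed=.1);st("down")
ctrl.grip(0);st("grip")
ctrl.move_l([.508,-.290,.135],feed=.15);st("lift")
ctrl.move_pose([.524,.029,.120],eul(100.8));ctrl.dwell(.1);st("over")
f=ctrl.grab_frame("side");pickle.dump(f,open("s2.pkl","wb"))
x,y,w,h=200,140,160,120
cv2.imwrite("pics/s2.png",cv2.resize(f["frame"][y:y+h,x:x+w],None,fx=5,fy=5,interpolation=2)[:,:,::-1])
```

```text
[0.5246 0.0288 0.0531] [0.543  0.0322 0.0547] 10.326844355291646
[0.5246 0.0291 0.054 ] 9.357256442327502
[0.5245 0.0286 0.054 ] 10.643568563207195
above 22.64 [ 0.5094 -0.2878  0.1256] [0.1 0.7 1. ] 0.997 0.0
down 23.4 [ 0.5084 -0.2901  0.0644] [ 0.1 -0.6 -0.1] 0.998 0.0
grip 24.44 [ 0.508 -0.29   0.064] [ 0.1 -0.8 -0.2] 0.276 30.0
lift 25.07 [ 0.5073 -0.2897  0.134 ] [-1.1  0.6 -2.5] 0.273 30.0
over 26.38 [0.5243 0.0269 0.1199] [-0.1  1.  -2.8] 0.27 30.0
```

View pics/s2.png

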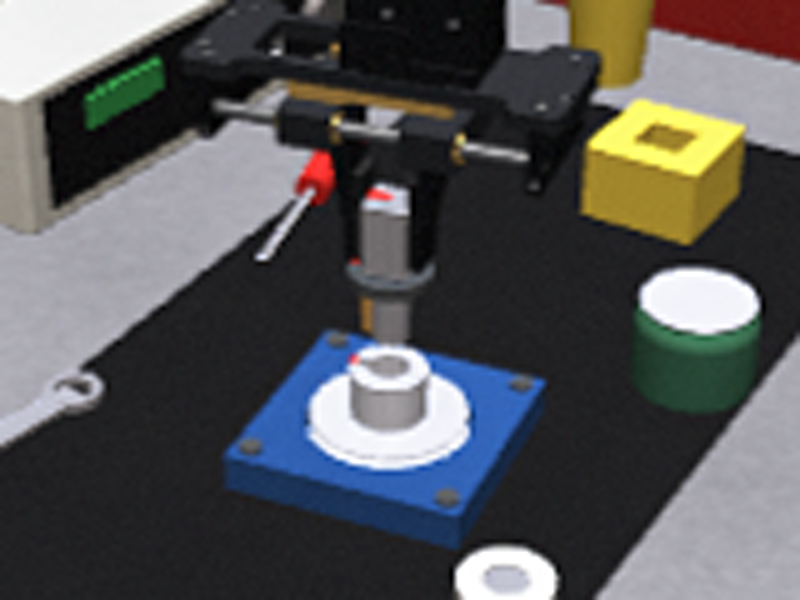

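The shaft hangs upright in the gripper above the bore, with its key towards the keyway mark. I'll go down in steps while watching the force, with a search if it blocks.

Run:
```python
from rig import ctrl
from h import *
def st(s):
    o=ctrl.observe();print(s,round(o["time_s"],2),o["position"].round(4),o["contact_force"].round(1),o["ft_torque"].round(2),round(o["finger_gap"],3),round(o["grasp_force"],1));return o
x,y=.5246,.0288
ctrl.move_l([x,y,.108],attitude=eul(100.5));ctrl.dwell(.15);f0=st("ready")["contact_force"][2]
for z in(.1035,.1,.097,.093,.088,.083):
    ctrl.move_l([x,y,z],feed=.03);o=st(z)
    if o["contact_force"][2]-f0>6: print("blocked");break
```

```text
ready 26.83 [0.5248 0.0286 0.1083] [-0.5  0.3 -3.4] [ 0.01 -0.11 -0.01] 0.272 30.0
0.1035 27.13 [0.5244 0.0288 0.1033] [ 0.5  0.4 -3. ] [ 0.01 -0.11  0.  ] 0.273 30.0
0.1 27.4 [0.5244 0.0288 0.0997] [ 0.7 -0.2 -2.6] [-0.02 -0.08 -0.04] 0.27 30.0
0.097 27.65 [0.5244 0.0288 0.0967] [ 0.1 -0.1 -2.8] [-0.   -0.12 -0.05] 0.272 30.0
0.093 27.93 [0.5243 0.0288 0.0927] [ 0.5 -0.  -2.2] [-0.01 -0.14 -0.  ] 0.273 30.0
0.088 28.25 [0.5243 0.0288 0.0877] [ 0.1 -0.1 -3.1] [-0.02 -0.13 -0.02] 0.276 30.0
0.083 28.57 [0.5243 0.0287 0.0827] [ 0.2 -0.2 -2.3] [ 0.04 -0.14 -0.04] 0.272 30.0
```

The key went straight into the keyway with no resistance. Now I push against the spring until the collar seats.

Run:
```python
from rig import ctrl
from h import *
import pickle
def st(s):
    o=ctrl.observe();print(s,round(o["time_s"],2),o["position"].round(4),o["contact_force"].round(1),round(o["finger_gap"],3));return o
x,y=.5246,.0288;z=.083
while z>.0655:
    z-=.003 if z>.0715 else .0007
    ctrl.move_l([x,y,z],feed=.03);ctrl.dwell(.05);o=st(round(z,4))
    if o["contact_force"][2]>20: break
f=ctrl.grab_frame("side");x,y,w,h=245,170,75,56
cv2.imwrite("pics/s3.png",cv2.resize(f["frame"][y:y+h,x:x+w],None,fx=10,fy=10,interpolation=2)[:,:,::-1])
```

```text
0.08 28.87 [0.5246 0.0288 0.08  ] [-0.1 -0.9 -1.4] 0.273
0.077 29.17 [0.5247 0.0288 0.0775] [-1.6 -0.3  4. ] 0.276
0.074 29.47 [0.5248 0.0288 0.0745] [-2.6  0.4  5.2] 0.278
0.071 29.77 [0.5249 0.0288 0.0717] [-2.3  0.1  6.9] 0.271
0.0703 30.07 [0.5249 0.0288 0.0711] [-2.4 -0.3  6.6] 0.271
0.0696 30.37 [0.5249 0.0288 0.0704] [-1.9 -0.8  6.7] 0.27
0.0689 30.67 [0.5249 0.0288 0.0697] [-2.3 -1.5  7.4] 0.273
0.0682 30.97 [0.5249 0.0288 0.0691] [-3.1 -0.4  8.2] 0.278
0.0675 31.27 [0.5249 0.0288 0.0684] [-1.8 -0.2  6.6] 0.273
0.0668 31.57 [0.5249 0.0288 0.0679] [-3.8 -0.5  8.2] 0.277
0.0661 31.87 [0.5249 0.0288 0.0679] [-5.7  0.1 12.8] 0.273
0.0654 32.17 [0.5249 0.0288 0.0679] [-8.3 -0.7 18. ] 0.27
```

View pics/s3.png

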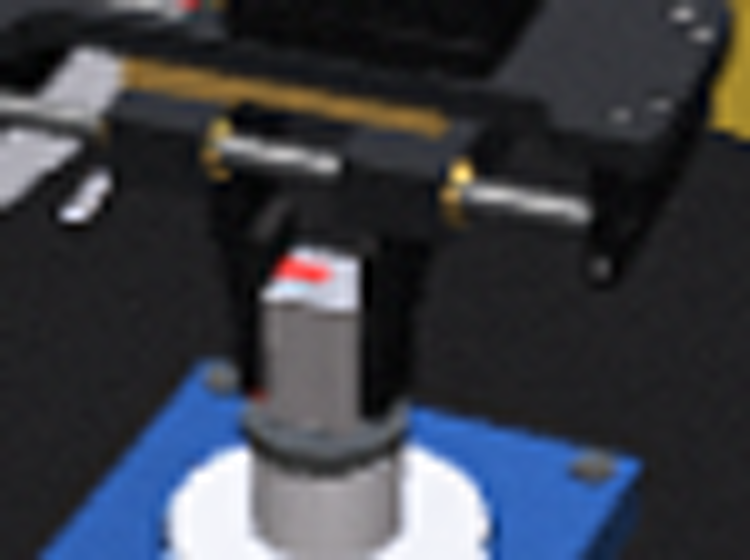

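The arm stops hard at z = 0.0679 (expected 0.068), the force is rising past the spring's, and the picture shows the collar at about (328,440) flush on the boss. I'll hold briefly and hand in.

Run:
```python
from rig import ctrl
ctrl.dwell(.6);o=ctrl.observe();print(o["time_s"],o["position"],o["contact_force"],o["finger_gap"])
print(ctrl.job_done())
```

```text
32.8167 [0.52494091 0.02877346 0.06789339] [-6.35310496 -0.50032759 17.04025998] 0.2738609037783983
the job is handed in; nothing more can be done
None
```

I laid the pulley in the nest and pushed the shaft in with its key in the keyway until the collar was fully home on the boss. It was still held pressed there when I handed in at 32.8 s; no verdict came back.

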